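# Turn the product-sheet stand on the delicatessen counter to its next sheet

### The arm

A 7-joint arm with a two-finger parallel gripper is mounted at the origin on the work surface. World frame = base frame: x ahead of the robot, y to its left, z up, the work surface at z = 0. Lengths are in m, angles in rad, forces in N, time in s.
With the tool pointing down it reaches from about 0.425 to 0.875 m from the base axis. Payload 4.7 kg.
Tool frame: the origin (TCP) lies midway between the tips of the shut fingers; the grasp point (between the pads) lies 19 mm behind it; z points along the fingers, y is the line along which they close (so a half turn about z gives the same grasp; the last joint's range is limited). The gripper opens to 87 mm and grips with 3 to 60 N. Pads are 19 mm wide; open, the fingers measure 117 mm over their backs; the gripper's body (75 mm by 190 mm) begins 51 mm behind the grasp point.
Start: joints at [-1.147, 0.321, -0.07, 1.45, 0.023, 1.371, -0.057], TCP at [0.259, 0.596, 0.223] pointing down, gripper open.
Joint ranges: [-2.86, 2.86], [-0.3, 2.09], [-1.38, 1.24], [0.06, 2.45], [-1.56, 4.7], [0.09, 2.05], [-2.69, 2.69]. Speed limits (rad/s): [2.57, 2.57, 3.14, 3.14, 3.14, 3.14, 3.14].

### API

Orientations are given as a rotation vector (axis times angle).
In Python, from bench import ctrl gives the robot as it stands. The module is installed in compiled form; this text tells all that it offers.
- The arm moves only by the shell command python3 -m handwheel 'ROWS' [FORCE]. ROWS is JSON, a list of rows, each a list of 7 numbers: the finger opening in m, from 0 to 0.087, then the shift along the tool's x, y, z in m, then the turn, a rotation vector about the tool's x, y, z in degrees. A call has 1 to 12 rows; each row shifts and turns the commanded pose from where the row before left it, along the tool's axes as they then stand; what a row does not reach is not made up. A row lasts 1/8 s, in which the tool goes at most 62.5 mm and 10.7 degrees, less where a joint would pass 70% of its speed; a pose out of reach is approached as far as the arm can. A call is refused whole if a number of a shift passes 0.0625 or a number of a turn 10.7, either way. A call with a gripper value outside its range is refused whole. The fingers move at their own pace and stop on an object; FORCE is the grip in N (left out, the last holds). Time passes only in rows, so rows that do not move let the fingers close. It gives the time, the measured TCP pose, the force, the opening and the grip force at its end, in the units of the state.
- ctrl.get_state(): the state, without advancing time (a new reading comes with each control period).
- ctrl.get_image(name): name is "scene" or "top" or "wrist"; returns (picture, depth): 384x512x3 uint8, blue, green, red; 384x512 float32, m along the optical axis (not along the pixel's ray), 0 where there is no reading.
- ctrl.camera_info(name): a dict with "intrinsics" (3x3 intrinsics, pixels), "R" (3x3) and "t" (3): a world point X has camera coordinates R X + t. Camera axes: x right, y down, z forward; pixel columns grow to the right and rows downward; lengths in m; the calibration is good to about 2 mm. The wrist camera is an equidistant fisheye: a pixel r from the principal point sees the ray r / f radians off the axis. A picture is of the moment at which its call begins: read the wrist's pose just before it. camera_info takes no time and is no camera call; for the wrist camera it gives the pose at the moment of the call.
- ctrl.close_job(): hands the job in; it is judged then, once.
The state is a dict: "time": time; "joint_positions": joint angles; "qd": joint speeds; "joint_torque": joint torques, N m; "position": TCP position; "tool_rot": TCP orientation; "ft_force": force on the tool from outside, world axes, zero at the start; "torque": the same for the moment, N m; "grip_width": opening from 0.0 (shut) to 1.0 (fully open); "grip_force": force on a finger pad.
Only numpy, scipy, OpenCV 4.12 (cv2) and the standard library are available. Lean on these libraries where they do the work, as an engineer would, in place of code of your own. Each camera call takes 0.05 s, during which the arm holds its last target. There are 200 camera calls.

### The job

Turn the top leaf of the product-sheet stand over its spine, as you would turn the page of a book, so that it lies fully flat on the other side and the next sheet shows. Push it over with a fingertip from under its tab and lead it all the way down instead of flinging it; do not pinch it, and leave the leaf below it lying. Do not lift or shove the stand or disturb the things around it.

Things in the scene. Friction and masses are not known exactly. Their poses are not given: they have to be found in the camera images.
- stand: Loose desk stand for rigid sheets on rubber feet, 2.6 kg: dark steel bed 214 mm along the spine x 240 across x 40 high. Origin: centre of underside. x axis along the spine (away from the robot at yaw 0), y left across it, z up. On the right (-y) lie the top leaf, the next leaf and a leaf fixed to the bed; on the left (+y) only a fixed cover leaf without tab. Leaves overhang the bed, open below.
- spine (a point): Middle of the spine axis, about which both leaves turn: a steel rod along the stand's x axis, 52 mm above the counter; its end brackets at x = +-113 mm are 61 mm high. The bed ends 120 mm to either side of this axis; leaves reach out to 150 mm and their tabs to 180 mm.
- top_leaf (a joint): Angle of the leaf to turn: 0 flat on the right, pi/2 upright, pi flat on the left (stops at 0 and pi); starts ajar, 0.02 to 0.35. Stiff hinge (0.22 N m friction): it stays where it is left and must be pushed all the way down (2 to 4 N at the tab). Leaf 160 g, 5 mm thick, 210 mm along the spine. Its mid plane is 4 mm off the axis: underside at 53.5 mm at 0; that face is on top, at 50.5 mm, at pi.
- top_leaf_tab (a point): Middle of the outer edge of the top leaf's tab, at mid thickness; turns with the leaf. The tab is 60 mm along the spine, 30 mm deep, 180 mm from the spine axis at its edge, at the robot's end of the stand: at angle 0 this point is (-70, -180, 56) mm in the stand's frame. Below it is free space down to the counter.
- next_leaf (a joint): Angle of the leaf just below the top leaf; same size, stiffness and meaning of values. Starts flat at 0 and must stay there. Its underside is then at 45.5 mm.
- next_leaf_tab (a point): Middle of the outer edge of the next leaf's tab; at angle 0 in the stand's frame (0, -180, 48) mm.
- pate_tin: Bystander: flat tin, diameter 74, height 46 mm, right of the stand towards its far end. Origin at the centre of its underside.
- gherkin_jar: Bystander: green glass jar with steel cap, diameter 72, height 115 mm, left of the stand towards its far end. Origin at the centre of its underside.
- pepper_mill: Bystander: turned dark wooden mill, diameter 54, height 174 mm, beyond the far end of the stand. Origin at the centre of its underside.
- ticket_holder: Bystander: steel foot 30 x 70 mm with an upright blank card 105 mm wide, 86 mm high over all, beyond the far end of the stand. Origin at the centre of its underside.
- tongs: Bystander: steel serving tongs lying flat, 225 mm long, 50 mm wide, 15 mm high, between the robot and the stand. Origin under its middle, x axis towards the tips.
- tasting_bowl: Bystander: white bowl, diameter 110, height 45 mm, left of the stand towards its near end. Origin at the centre of its underside.

How it is judged:
By the outcome, as a careful person would: the job done as asked, in the order asked, and still so for the second after the job is handed in, with the robot touching nothing.
It also fails if it takes over 51 s, if anything falls off the work surface, if the arm or the gripper's body presses on something with over 40 N, if the wrist force passes 120 N, or if a joint passes its speed limit or range.

## Working session

There is one attempt and no reset: what is moved stays moved. The work goes in short steps, Python scripts to look and compute and a shell command to move; the robot and the scene stay as the last step left them, time stands still between calls to the robot, and variables do not carry over. Pictures are saved under pics/ and viewed, at most 10 in all, crops included, and the job is handed in when it is done.

```bash
mkdir -p pics; python3 - <<'E'
from bench import ctrl
import cv2,numpy as np
s=ctrl.get_state();print({k:np.round(v,3).tolist() for k,v in s.items()})
for n in("scene","top"):
    im,d=ctrl.get_image(n);c=ctrl.camera_info(n)
    cv2.imwrite(f"pics/{n}0.png",im);np.savez(f"pics/{n}0.npz",im=im,d=d,K=c["intrinsics"],R=c["R"],t=c["t"])
    print(n,np.round(c["intrinsics"],1).tolist(),np.round(c["R"],3).tolist(),np.round(c["t"],3).tolist())
E
```

```text
{'time': 0.0, 'joint_positions': [-1.147, 0.322, -0.07, 1.452, 0.023, 1.371, -0.057], 'qd': [-0.002, 0.001, -0.001, 0.003, 0.001, -0.0, -0.002], 'joint_torque': [0.0, -49.13, -0.404, -31.252, -0.064, 0.044, 0.0], 'position': [0.259, 0.596, 0.221], 'tool_rot': [-0.639, -3.076, 0.003], 'ft_force': [-0.292, 0.79, 0.026], 'torque': [-0.02, -0.023, 0.034], 'grip_force': 0.0, 'grip_width': 1.001}
scene [[366.4, 0.0, 254.7], [0.0, 366.4, 185.8], [0.0, 0.0, 1.0]] [[0.26, 0.966, -0.003], [0.658, -0.179, -0.731], [-0.706, 0.188, -0.682]] [-0.221, -0.34, 1.329]
top [[487.7, 0.0, 260.6], [0.0, 487.7, 190.7], [0.0, 0.0, 1.0]] [[-0.008, -1.0, 0.009], [-0.991, 0.007, -0.132], [0.132, -0.01, -0.991]] [0.057, 0.613, 1.021]
```

View pics/top0.png

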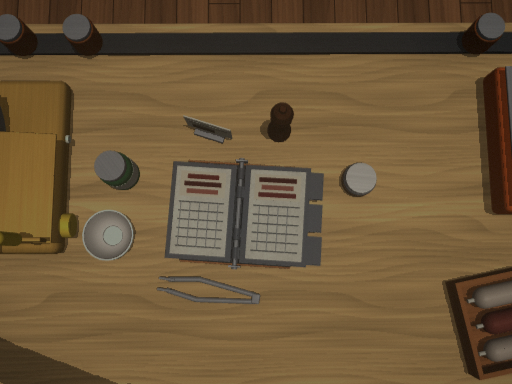

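View pics/scene0.png

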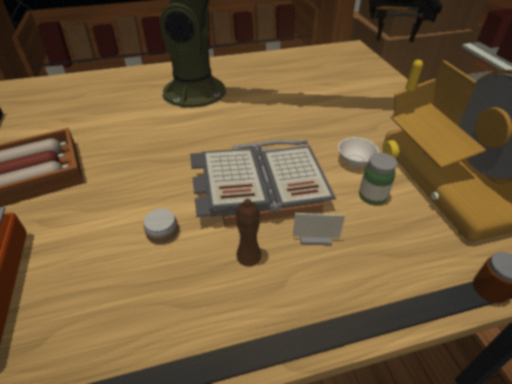

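The top view shows the spine from about (241,160) to (235,266), with the tabs at (316,186), (315,217) and (314,250). The near tab, (314,250), belongs to the top leaf. The scene view agrees. Next I'll measure.

```bash
cat > h.py <<'E'
import numpy as np,cv2
def load(n): return np.load(f"pics/{n}.npz")
def cloud(z):
    h,w=z["d"].shape;u,v=np.meshgrid(np.arange(w),np.arange(h))
    p=np.stack([u,v,np.ones_like(u)],-1)@np.linalg.inv(z["K"]).T*z["d"][...,None]
    return (p-z["t"])@z["R"]
def proj(z,X):
    c=np.atleast_2d(X)@z["R"].T+z["t"];q=c@z["K"].T;return q[:,:2]/q[:,2:]
E
python3 - <<'E'
from h import *
z=load("top0");P=cloud(z);s=load("scene0");Q=cloud(s)
print("counter",np.median(P[300:340,300:400,2]))
for v in(156,160,164,185,215,240,250,262,266,270):
    print(v,[(u,*np.round(P[v,u]*1000).astype(int)) for u in range(165,330,1) if u in(168,175,200,225,236,238,240,242,250,280,300,306,311,314,317,320,322)])
m=(P[...,2]>.03)&(P[...,2]<.2)
n,l,st,c=cv2.connectedComponentsWithStats(m.astype(np.uint8))
for i in range(1,n):
    if st[i,4]>40:
        q=P[l==i];print(st[i],np.round(q.min(0),3),np.round(q.max(0),3))
i=l[213,280];pts=P[l==i][:,:2].astype(np.float32);print(cv2.minAreaRect(pts))
m2=(Q[...,2]>.035)&(Q[...,2]<.13)&(abs(Q[...,1])<.3);print("scene", [ (np.round(Q[v,u],3)) for u,v in((199,185),(204,205),(202,165),(230,180),(290,175))])
E
python3 - <<'E'
import cv2
im=cv2.imread("pics/top0.png")[140:310,140:390];cv2.imwrite("pics/c1.png",cv2.resize(im,None,fx=3.2,fy=3.2,interpolation=cv2.INTER_CUBIC))
E
```

```text
counter 0.0005445691597283228
156 [(168, np.int64(701), np.int64(263), np.int64(-2)), (175, np.int64(700), np.int64(246), np.int64(3)), (200, np.int64(700), np.int64(189), np.int64(2)), (225, np.int64(700), np.int64(133), np.int64(-2)), (236, np.int64(700), np.int64(108), np.int64(-5)), (238, np.int64(699), np.int64(103), np.int64(0)), (240, np.int64(699), np.int64(98), np.int64(0)), (242, np.int64(699), np.int64(94), np.int64(0)), (250, np.int64(699), np.int64(75), np.int64(2)), (280, np.int64(699), np.int64(7), np.int64(0)), (300, np.int64(698), np.int64(-38), np.int64(3)), (306, np.int64(699), np.int64(-53), np.int64(-1)), (311, np.int64(698), np.int64(-64), np.int64(1)), (314, np.int64(698), np.int64(-71), np.int64(0)), (317, np.int64(698), np.int64(-77), np.int64(2)), (320, np.int64(698), np.int64(-84), np.int64(0)), (322, np.int64(699), np.int64(-89), np.int64(-3))]
160 [(168, np.int64(691), np.int64(262), np.int64(1)), (175, np.int64(690), np.int64(246), np.int64(3)), (200, np.int64(690), np.int64(189), np.int64(3)), (225, np.int64(690), np.int64(132), np.int64(0)), (236, np.i
[... 8082 characters left out ...]
93 0.392 0.12 ]
[  164   158   160   111 15328] [ 0.447 -0.085  0.032] [0.684 0.26  0.076]
[343 162  34  33 863] [ 0.606 -0.199  0.03 ] [ 0.677 -0.129  0.053]
[ 82 209  51  52 657] [0.467 0.327 0.03 ] [0.576 0.435 0.05 ]
[ 450  269   62  111 2187] [ 0.219 -0.486  0.03 ] [ 0.441 -0.353  0.062]
[466 280  46  29 871] [ 0.36  -0.483  0.03 ] [ 0.418 -0.384  0.063]
[475 307  37  27 680] [ 0.308 -0.479  0.03 ] [ 0.361 -0.4    0.063]
((0.5647395849227905, 0.0867675244808197), (0.3309071362018585, 0.23645995557308197), 85.58072662353516)
scene [array([ 0.555, -0.061,  0.052]), array([ 0.621, -0.06 ,  0.048]), array([ 0.506, -0.044,  0.072]), array([0.574, 0.013, 0.068]), array([0.572, 0.167, 0.046])]
```

View pics/c1.png

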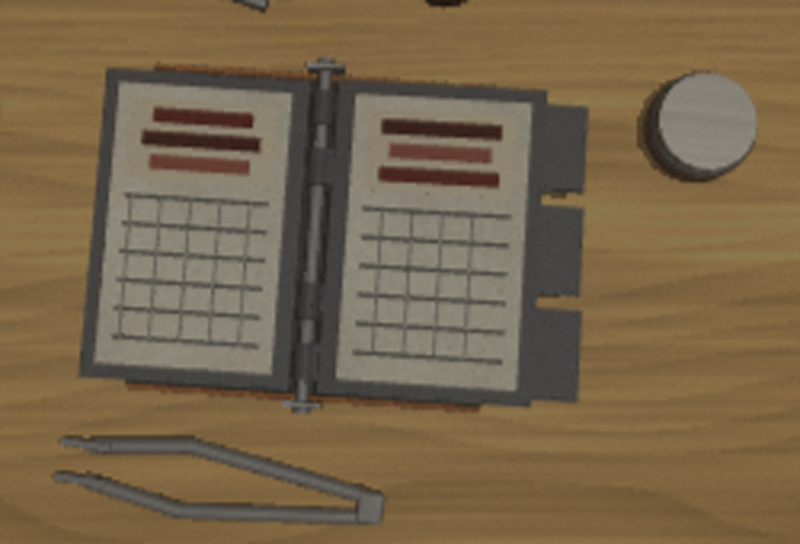

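```bash
cat >> h.py <<'E'
def cast(z,uv,h):
    uv=np.atleast_2d(uv).astype(float);d=np.c_[uv,np.ones(len(uv))]@np.linalg.inv(z["K"]).T@z["R"]
    o=-z["R"].T@z["t"];return o+d*((h-o[2])/d[:,2])[:,None]
E
python3 - <<'E'
from h import *
z=load("top0");P=cloud(z);s=load("scene0");Q=cloud(s)
C=lambda u,v:(u/3.2+139.66,v/3.2+139.66)
print("cover corners",cast(z,[C(108,68),C(80,377)],.0455).round(4).tolist())
print("brackets",cast(z,[C(325,62),C(302,407)],.061).round(4).tolist())
print("tabs outer far",cast(z,[C(588,105),C(583,297)],.0495).round(4).tolist())
print("top tab outer",cast(z,[C(581,311),C(578,402)],.073).round(4).tolist())
# leaf plane fits, top and scene depth
for n,A in(("top",P),("scene",Q)):
    m=(A[...,0]>.47)&(A[...,0]<.65)&(A[...,1]>-.04)&(A[...,1]<.06)&(A[...,2]>.05)&(A[...,2]<.09)
    q=A[m];c=np.linalg.lstsq(np.c_[q[:,:2]-[.565,.1],np.ones(len(q))],q[:,2],rcond=None)[0];print(n,m.sum(),c.round(4))
    m=(A[...,0]>.47)&(A[...,0]<.65)&(A[...,1]>.13)&(A[...,1]<.23)&(A[...,2]>.03)&(A[...,2]<.09)
    print(" cover z",np.median(A[m][:,2]))
# tab height in two views by depth + edge yaw fits from top depth mask
m=(P[...,2]>.03)
pts=[]
for v in range(170,255):
    u=np.where(m[v,150:240])[0][0]+150; pts.append(cast(z,(u-.5,v),.0455)[0])
pts=np.array(pts);print("left edge yaw",np.degrees(np.polyfit(pts[:,0],pts[:,1],1)[0]))
E
```

```text
cover corners [[0.68, 0.242, 0.0455], [0.4714, 0.2573, 0.0455]]
brackets [[0.6801, 0.0937, 0.061], [0.4509, 0.1093, 0.061]]
tabs outer far [[0.6516, -0.0843, 0.0495], [0.5217, -0.0778, 0.0495]]
top tab outer [[0.5115, -0.0731, 0.073], [0.4529, -0.0697, 0.073]]
top 4022 [-0.0027 -0.071   0.0599]
 cover z 0.04615446137990875
scene 2040 [-0.0103 -0.0616  0.0617]
 cover z 0.04738100284501487
left edge yaw -4.309301700001622
```

```bash
cat >> h.py <<'E'
from scipy.spatial.transform import Rotation as Ro
YAW=np.radians(-4.0);O=np.array([.5655,.1015,0]);S=Ro.from_euler('z',YAW)
def pose(y,z,a,x=-.075):   # stand coords of TCP, tilt a deg from vertical
    a=np.radians(a);xt=np.array([0,np.cos(a),np.sin(a)]);zt=np.array([0,np.sin(a),-np.cos(a)])
    R=np.c_[xt,[1,0,0],zt]
    return O+S.apply([x,y,z]),S*Ro.from_matrix(R)
def rows(p,R,targets):
    for tp,tR in targets:
        d=np.round(R.inv().apply(tp-p)*1000*2)/2; w=np.round((R.inv()*tR).as_rotvec(degrees=True)*2)/2
        print([0]+(d/1000).tolist()+w.tolist(),end=',')
        p=p+R.apply(d/1000);R=R*Ro.from_rotvec(w,degrees=True)
    print()
def now():
    from bench import ctrl
    s=ctrl.get_state();return np.array(s["position"]),Ro.from_rotvec(s["tool_rot"]),s
def line(p,R,tp,tR,n):
    w=(R.inv()*tR).as_rotvec()
    return [(p+(tp-p)*i/n,R*Ro.from_rotvec(w*i/n)) for i in range(1,n+1)]
def arc(th,a,s=.015):
    t=np.radians(th);b=np.radians(90-a);ax=np.array([0,.052])
    er=np.array([-np.cos(t),np.sin(t)]);en=np.array([np.sin(t),np.cos(t)]);d=np.array([np.cos(b),-np.sin(b)])
    K=ax+(.180*er+s*d if th<90-a else (.180-s)*er)+.0015*en
    ra=np.radians(a);T=K-.0095*np.array([np.cos(ra),np.sin(ra)])
    return pose(T[0],T[1],a)
def where():
    p,R,s=now();q=S.inv().apply(p-O);zt=R.apply([0,0,1]);zs=S.inv().apply(zt)
    print("t",s["time"],"stand xyz",q.round(4),"tilt",np.degrees(np.arctan2(zs[1],-zs[2])).round(1),"roll",np.degrees(np.arcsin(zs[0])).round(1),"F",np.round(s["ft_force"],1),"q",np.round(s["joint_positions"],2))
E
python3 - <<'E'
from h import *
p,R,s=now()
up=p+[0,0,.08];tp,tR=pose(-.27,.16,0)
rows(p,R,[(up*.5+p*.5,R),(up,R)]+line(up,R,tp+[0,0,.06],tR,14))
rows(tp+[0,0,.06],tR,line(tp+[0,0,.06],tR,*pose(-.27,.12,50),5))
E
```

```text
[0, -0.0, -0.0, -0.04, 0.0, 0.0, 0.0],[0, -0.0, -0.0, -0.04, 0.0, 0.0, 0.0],[0, -0.0355, -0.0435, 0.006, -0.0, 0.0, 5.0],[0, -0.0395, -0.0405, 0.006, -0.0, 0.0, 5.0],[0, -0.0425, -0.037, 0.0055, -0.0, 0.0, 5.0],[0, -0.0455, -0.033, 0.006, -0.0, 0.0, 5.0],[0, -0.048, -0.0285, 0.006, -0.0, 0.0, 5.0],[0, -0.051, -0.0245, 0.006, -0.0, 0.0, 5.0],[0, -0.0525, -0.02, 0.006, -0.0, 0.0, 5.5],[0, -0.054, -0.015, 0.006, -0.0, 0.0, 5.0],[0, -0.0555, -0.01, 0.0055, -0.0, 0.0, 5.0],[0, -0.056, -0.0055, 0.006, -0.0, 0.0, 5.0],[0, -0.0565, -0.0, 0.006, -0.0, 0.0, 5.0],[0, -0.056, 0.0045, 0.006, -0.0, 0.0, 5.0],[0, -0.0555, 0.0095, 0.006, -0.0, 0.0, 5.0],[0, -0.0545, 0.014, 0.0055, -0.0, 0.0, 5.0],
[0, 0.0, 0.0, 0.02, -0.0, 10.0, 0.0],[0, -0.0035, 0.0, 0.0195, -0.0, 10.0, -0.0],[0, -0.007, -0.0, 0.019, -0.0, 10.0, -0.0],[0, -0.01, -0.0, 0.0175, -0.0, 10.0, 0.0],[0, -0.0125, -0.0, 0.015, -0.0, 10.0, 0.0],
```

```bash
python3 -m handwheel '[[0,0,0,-0.04,0,0,0],[0,0,0,-0.04,0,0,0],[0,-0.035,-0.033,0.006,0,0,5],[0,-0.0395,-0.03,0.006,0,0,5],[0,-0.0425,-0.027,0.0055,0,0,5],[0,-0.0455,-0.023,0.006,0,0,5],[0,-0.048,-0.0285,0.006,0,0,5],[0,-0.051,-0.0245,0.006,0,0,5],[0,-0.0525,-0.02,0.006,0,0,5.5],[0,-0.054,-0.015,0.006,0,0,5],[0,-0.0555,-0.01,0.0055,0,0,5],[0,-0.056,-0.0055,0.006,0,0,5]]' && python3 - <<'E'
from h import *
where();p,R,s=now();tp,tR=pose(-.27,.16,0)
rows(p,R,line(p,R,tp+[0,0,.06],tR,4))
E
```

```text
time: 1.6
position: [0.4314, 0.0879, 0.2432]
tool_rot: [-1.894, -2.507, -0.001]
ft_force: [0.2, 0.3, 0.1]
grip_width: 0.003
grip_force: 0.0
t 1.6 stand xyz [-0.1328 -0.0229  0.2432] tilt 0.0 roll 0.0 F [0.2 0.3 0.1] q [-0.68 -0.16  0.37  1.92  0.06  1.38 -0.04]
[0, -0.063, -0.0075, 0.006, 0.0, -0.0, 5.0],[0, -0.0635, -0.002, 0.0055, 0.0, -0.0, 5.0],[0, -0.063, 0.004, 0.006, 0.0, -0.0, 5.0],[0, -0.063, 0.009, 0.0055, 0.0, -0.0, 5.0],
```

```bash
python3 -m handwheel '[[0,-0.0625,-0.0075,0.006,0,0,5],[0,-0.0625,-0.002,0.006,0,0,5],[0,-0.0625,0.004,0.006,0,0,5],[0,-0.0625,0.009,0.006,0,0,5],[0,0,0,0.02,0,10,0],[0,-0.0035,0,0.0195,0,10,0],[0,-0.007,0,0.019,0,10,0],[0,-0.01,0,0.0175,0,10,0],[0,-0.0125,0,0.015,0,10,0],[0,0,0,0,0,0,0]]' && python3 - <<'E'
from h import *
where();p,R,s=now()
a=pose(-.26,.036,50);b=pose(-.171,.036,50)
rows(p,R,line(p,R,*a,4)+line(*a,*b,4))
from bench import ctrl
im,d=ctrl.get_image("scene");cv2.imwrite("pics/s1.png",cv2.resize(im[60:300,100:420],None,fx=2,fy=2))
E
```

```text
time: 2.85
position: [0.468, -0.1575, 0.1127]
tool_rot: [-1.775, -1.634, -0.815]
ft_force: [-0.1, 0.6, -0.0]
grip_width: 0.002
grip_force: 0.0
t 2.85 stand xyz [-0.0792 -0.2651  0.1127] tilt 50.1 roll -0.3 F [-0.1  0.6 -0. ] q [ 0.15  0.61  0.76  1.75 -0.91  1.76  1.11]
[0, -0.014, 0.0015, 0.0135, -0.0, -0.0, -0.0],[0, -0.014, 0.001, 0.013, -0.0, -0.0, -0.5],[0, -0.0135, 0.0015, 0.0135, -0.0, -0.0, -0.0],[0, -0.014, 0.001, 0.013, -0.5, -0.0, -0.5],[0, 0.014, 0.0, 0.017, 0.0, -0.0, 0.0],[0, 0.0145, 0.0, 0.0175, 0.0, -0.0, 0.0],[0, 0.014, 0.0, 0.017, 0.0, -0.0, 0.0],[0, 0.0145, -0.0, 0.017, 0.0, -0.0, 0.0],
```

View pics/s1.png

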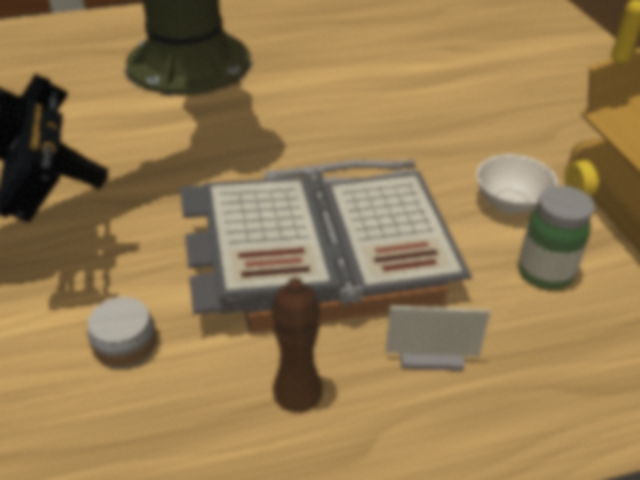

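The shut fingers, tip near (105,178) in the crop, tilt towards the near tab at (195,200), and the body is well above the counter. Next I'll lower and slide under the tab.

```bash
python3 -m handwheel '[[0,-0.014,0.0015,0.0135,0,0,0],[0,-0.014,0.001,0.013,0,0,-0.5],[0,-0.014,0.0015,0.0135,0,0,0],[0,-0.014,0.001,0.013,-0.5,0,-0.5],[0,0.014,0,0.017,0,0,0],[0,0.014,0,0.017,0,0,0],[0,0.014,0,0.017,0,0,0],[0,0,0,0,0,0,0]]' && python3 - <<'E'
from h import *
where();p,R,s=now()
b=pose(-.171,.034,50)
rows(p,R,line(p,R,*b,2))
from bench import ctrl
for n in("top","scene"):
    im,d=ctrl.get_image(n);cv2.imwrite(f"pics/{n}2.png",cv2.resize(im[170:290,210:370] if n=="top" else im[120:240,130:290],None,fx=5,fy=5))
a=cv2.imread("pics/top2.png");b=cv2.imread("pics/scene2.png");cv2.imwrite("pics/both2.png",cv2.resize(np.hstack([a,b]),(800,300)))
E
```

```text
time: 3.9
position: [0.4818, -0.0827, 0.0433]
tool_rot: [-1.758, -1.669, -0.842]
ft_force: [0.2, -0.5, 0.8]
grip_width: 0.007
grip_force: 0.0
t 3.9 stand xyz [-0.0707 -0.1896  0.0433] tilt 50.1 roll 0.4 F [ 0.2 -0.5  0.8] q [ 0.06  0.64  0.69  1.88 -1.    1.59  1.17]
[0, 0.0025, -0.002, 0.01, 0.0, -0.0, 0.5],[0, 0.0025, -0.0025, 0.01, 0.5, -0.0, 0.5],
```

View pics/both2.png

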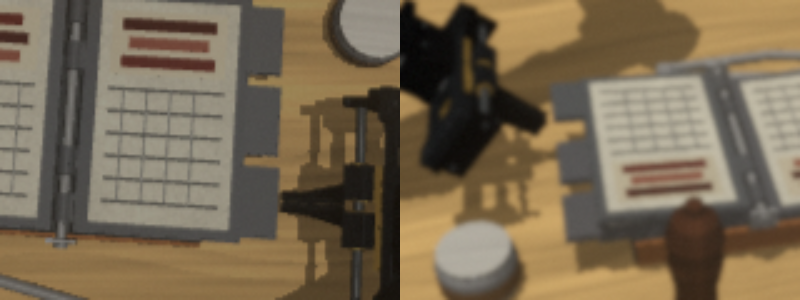

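The left panel (top view) shows the fingertip at the outer edge of the near tab, (285,203), centred on it. The tab is still in place. Now in under it.

```bash
python3 -m handwheel '[[0,0.0025,-0.002,0.01,0,0,0.5],[0,0.0025,-0.002,0.01,0,0,0.5],[0,0,0,0,0,0,0]]' && python3 - <<'E'
from h import *
where();p,R,s=now()
rows(p,R,[arc(t,50-5*max(0,t-5)/17.5) for t in(4,8,12,16,20,24,28,32,36,40)])
E
```

```text
time: 4.38
position: [0.4784, -0.0658, 0.0329]
tool_rot: [-1.774, -1.648, -0.833]
ft_force: [-0.1, 0.7, -0.9]
grip_width: 0.009
grip_force: 0.0
t 4.375 stand xyz [-0.0752 -0.173   0.0329] tilt 50.1 roll 0.4 F [-0.1  0.7 -0.9] q [ 0.04  0.63  0.69  1.92 -1.01  1.56  1.15]
[0, 0.0115, 0.0005, -0.011, 0.5, -0.0, -0.0],[0, 0.0105, -0.0, -0.0075, -0.0, -1.0, -0.0],[0, 0.0105, -0.0, -0.0065, -0.0, -1.0, -0.0],[0, 0.011, -0.0, -0.006, -0.0, -1.0, -0.0],[0, 0.011, -0.0, -0.0055, -0.0, -1.5, -0.0],[0, 0.0115, -0.0005, -0.0045, -0.0, -1.0, -0.0],[0, 0.0115, 0.0, -0.0045, -0.0, -1.0, -0.0],[0, 0.012, 0.0, -0.0035, -0.0, -1.5, -0.0],[0, 0.0115, 0.0, -0.003, -0.0, -1.0, -0.0],[0, 0.012, 0.0, -0.0025, -0.0, -1.0, -0.0],
```

```bash
python3 -m handwheel '[[0,0.0115,0,-0.011,0,0,0],[0,0.0105,0,-0.0075,0,-1,0],[0,0.0105,0,-0.0065,0,-1,0],[0,0.011,0,-0.006,0,-1,0],[0,0.011,0,-0.0055,0,-1.5,0],[0,0.0115,0,-0.0045,0,-1,0],[0,0,0,0,0,0,0]]' && python3 - <<'E'
from h import *
where();p,R,s=now()
rows(p,R,[arc(t,50-5*max(0,t-5)/17.5) for t in(28,32,36,40,44,48,52,56,60,64,68)])
from bench import ctrl
im,d=ctrl.get_image("top");c=ctrl.camera_info("top");P=cloud(dict(d=d,K=c["intrinsics"],R=c["R"],t=c["t"]))
Ps=(P-O)@S.as_matrix();m=(Ps[...,2]>.03)&(Ps[...,2]<.25)&(abs(Ps[...,0]-.03)<.06)&(Ps[...,1]<-.03)&(Ps[...,1]>-.16)
q=Ps[m];print(m.sum(),"leaf deg",np.degrees(np.median(np.arctan2(q[:,2]-.0585,-q[:,1]))))
q=Ps[(abs(Ps[...,0])<.025)&(Ps[...,1]<-.155)&(Ps[...,1]>-.175)&(Ps[...,2]>.01)];print("next tab z",np.median(q[:,2]))
E
```

```text
time: 5.25
position: [0.4803, -0.053, 0.1117]
tool_rot: [-1.839, -1.713, -0.763]
ft_force: [-0.2, 0.7, 0.0]
grip_width: 0.005
grip_force: 0.0
t 5.25 stand xyz [-0.0742 -0.16    0.1117] tilt 44.6 roll 0.6 F [-0.2  0.7  0. ] q [-0.1   0.42  0.77  1.93 -0.89  1.53  0.96]
[0, 0.01, -0.001, -0.0025, 0.5, -1.0, 0.0],[0, 0.0115, 0.0005, -0.0035, 0.0, -1.5, 0.0],[0, 0.012, -0.0, -0.0035, 0.0, -1.0, 0.0],[0, 0.012, -0.0, -0.0025, 0.0, -1.0, 0.0],[0, 0.012, -0.0, -0.0015, 0.0, -1.0, 0.0],[0, 0.0125, -0.0, -0.0015, 0.0, -1.5, 0.0],[0, 0.012, -0.0, -0.0005, 0.0, -1.0, 0.0],[0, 0.012, -0.0, 0.0, 0.0, -1.0, 0.0],[0, 0.0115, 0.0, 0.001, 0.0, -1.5, 0.0],[0, 0.0115, 0.0, 0.001, 0.0, -1.0, 0.0],[0, 0.0115, 0.0, 0.0015, 0.0, -1.0, 0.0],
3459 leaf deg 25.762596851531526
next tab z 0.050954426401181155
```

The leaf is at about 26°, and the next leaf is still flat with its tab top at 51 mm. Continuing.

```bash
cat >> h.py <<'E'
def leaf():
    from bench import ctrl
    im,d=ctrl.get_image("top");c=ctrl.camera_info("top");P=cloud(dict(d=d,K=c["intrinsics"],R=c["R"],t=c["t"]))
    Ps=(P-O)@S.as_matrix();q=Ps[(Ps[...,2]>.075)&(Ps[...,2]<.26)&(abs(Ps[...,0]-.05)<.04)&(abs(Ps[...,1])<.16)]
    if len(q):
        # in-plane line fit through y,z
        vx,vy,x0,y0=cv2.fitLine(q[:,1:].astype(np.float32),cv2.DIST_HUBER,0,.01,.01).ravel()
        print(len(q),"leaf deg",np.degrees(np.arctan2(vy,-vx))%180)
    q=Ps[(abs(Ps[...,0])<.025)&(Ps[...,1]<-.155)&(Ps[...,1]>-.175)&(Ps[...,2]>.01)];print("next tab z",np.median(q[:,2]) if len(q) else None)
    return im
E
python3 -m handwheel '[[0,0.01,-0.001,-0.0025,0,-1,0],[0,0.0115,0,-0.0035,0,-1.5,0],[0,0.012,0,-0.0035,0,-1,0],[0,0.012,0,-0.0025,0,-1,0],[0,0.012,0,-0.0015,0,-1,0],[0,0.0125,0,-0.0015,0,-1.5,0],[0,0.012,0,-0.0005,0,-1,0],[0,0.012,0,0,0,-1,0],[0,0.0115,0,0.001,0,-1.5,0],[0,0.0115,0,0.001,0,-1,0],[0,0.0115,0,0.0015,0,-1,0],[0,0,0,0,0,0,0]]' && python3 - <<'E'
from h import *
where();leaf();p,R,s=now()
rows(p,R,[arc(t,50-5*max(0,t-5)/17.5) for t in(72,76,80,84,88,92,96,100,104,108,112)])
E
```

```text
time: 6.8
position: [0.4847, 0.0392, 0.1993]
tool_rot: [-1.982, -1.844, -0.576]
ft_force: [-0.8, -0.4, 0.2]
grip_width: 0.005
grip_force: 0.0
t 6.8 stand xyz [-0.0763 -0.0678  0.1993] tilt 32.1 roll 0.4 F [-0.8 -0.4  0.2] q [-0.45  0.04  0.74  1.96 -0.59  1.33  0.41]
1013 leaf deg 68.19889
next tab z 0.2773964351803707
[0, 0.012, 0.0015, 0.001, 0.5, -1.0, -0.0],[0, 0.011, -0.0, 0.003, -0.0, -1.5, -0.0],[0, 0.011, -0.0, 0.003, -0.0, -1.0, -0.0],[0, 0.011, -0.0, 0.004, -0.0, -1.0, -0.0],[0, 0.0105, -0.0, 0.0045, -0.0, -1.5, -0.0],[0, 0.01, -0.0, 0.005, -0.0, -1.0, -0.0],[0, 0.01, -0.0, 0.0055, -0.0, -1.0, -0.0],[0, 0.01, -0.0, 0.006, -0.0, -1.0, -0.0],[0, 0.0095, -0.0, 0.0065, -0.0, -1.5, -0.0],[0, 0.009, -0.0, 0.007, -0.0, -1.0, -0.0],[0, 0.0085, -0.0, 0.0075, -0.0, -1.0, -0.0],
```

```bash
python3 -m handwheel '[[0,0.012,0.0015,0.001,0,-1,0],[0,0.011,0,0.003,0,-1.5,0],[0,0.011,0,0.003,0,-1,0],[0,0.011,0,0.004,0,-1,0],[0,0.0105,0,0.0045,0,-1.5,0],[0,0.01,0,0.005,0,-1,0],[0,0.01,0,0.0055,0,-1,0],[0,0.01,0,0.006,0,-1,0],[0,0.0095,0,0.0065,0,-1.5,0],[0,0.009,0,0.007,0,-1,0],[0,0.0085,0,0.0075,0,-1,0],[0,0,0,0,0,0,0]]' && python3 - <<'E'
from h import *
where();leaf();p,R,s=now()
rows(p,R,[arc(t,50-5*max(0,t-5)/17.5) for t in(116,120,124,128,132,136,140,144,148,152,156)])
E
```

```text
time: 8.35
position: [0.4953, 0.1611, 0.2002]
tool_rot: [-2.118, -1.968, -0.368]
ft_force: [0.2, 0.1, -0.3]
grip_width: 0.004
grip_force: 0.0
t 8.35 stand xyz [-0.0742  0.0546  0.2002] tilt 19.5 roll 0.3 F [ 0.2  0.1 -0.3] q [-0.65 -0.02  0.52  1.92 -0.35  1.18 -0.08]
686 leaf deg 112.944374
next tab z 0.05148224344308866
[0, 0.009, -0.001, 0.007, 0.5, -1.0, -0.0],[0, 0.008, -0.0, 0.0085, -0.0, -1.5, -0.0],[0, 0.0075, -0.0, 0.0085, -0.0, -1.0, -0.0],[0, 0.007, -0.0, 0.009, -0.0, -1.0, -0.0],[0, 0.0065, -0.0, 0.009, -0.0, -1.5, -0.0],[0, 0.006, -0.0, 0.0095, -0.0, -1.0, -0.0],[0, 0.0055, -0.0, 0.01, -0.0, -1.0, -0.0],[0, 0.005, -0.0, 0.0105, -0.0, -1.0, -0.0],[0, 0.0045, -0.0, 0.01, -0.0, -1.5, -0.0],[0, 0.004, -0.0, 0.011, -0.0, -1.0, -0.0],[0, 0.0035, -0.0, 0.0105, -0.0, -1.0, -0.0],
```

The leaf is at 113° and the next leaf has stayed down.

```bash
python3 -m handwheel '[[0,0.009,-0.001,0.007,0,-1,0],[0,0.008,0,0.0085,0,-1.5,0],[0,0.0075,0,0.0085,0,-1,0],[0,0.007,0,0.009,0,-1,0],[0,0.0065,0,0.009,0,-1.5,0],[0,0.006,0,0.0095,0,-1,0],[0,0.0055,0,0.01,0,-1,0],[0,0.005,0,0.0105,0,-1,0],[0,0.0045,0,0.01,0,-1.5,0],[0,0.004,0,0.011,0,-1,0],[0,0.0035,0,0.0105,0,-1,0],[0,0,0,0,0,0,0]]' && python3 - <<'E'
from h import *
where();leaf();p,R,s=now()
rows(p,R,[arc(t,max(0,50-5*max(0,t-5)/17.5)) for t in(160,164,168,171,174,176,178,180)])
E
```

```text
time: 9.9
position: [0.5011, 0.2483, 0.1159]
tool_rot: [-2.242, -2.081, -0.14]
ft_force: [0.5, 0.1, -0.1]
grip_width: 0.007
grip_force: 0.0
t 9.9 stand xyz [-0.0745  0.142   0.1159] tilt 6.9 roll 0.3 F [ 0.5  0.1 -0.1] q [-0.8   0.17  0.39  1.88 -0.19  1.05 -0.39]
1733 leaf deg 112.12636
next tab z 0.051290232963172255
[0, 0.0035, -0.001, 0.011, 0.5, -1.0, -0.5],[0, 0.002, -0.0, 0.011, -0.0, -1.5, 0.0],[0, 0.002, -0.0, 0.011, -0.0, -1.0, 0.0],[0, 0.001, -0.0, 0.0085, -0.0, -1.0, 0.0],[0, 0.0005, -0.0, 0.0085, -0.0, -0.5, 0.0],[0, 0.0005, -0.0, 0.006, -0.0, -1.0, 0.0],[0, -0.0, -0.0, 0.0055, -0.0, -0.5, 0.0],[0, 0.0, 0.0, 0.0055, -0.0, -0.5, 0.0],
```

```bash
python3 - <<'E'
from h import *
from bench import ctrl
a=ctrl.get_image("top")[0][120:300,130:370];b=ctrl.get_image("scene")[0][60:240,170:410]
cv2.imwrite("pics/both3.png",cv2.resize(np.hstack([a,b]),(800,300)))
E
```

```text
(no output)
```

View pics/both3.png

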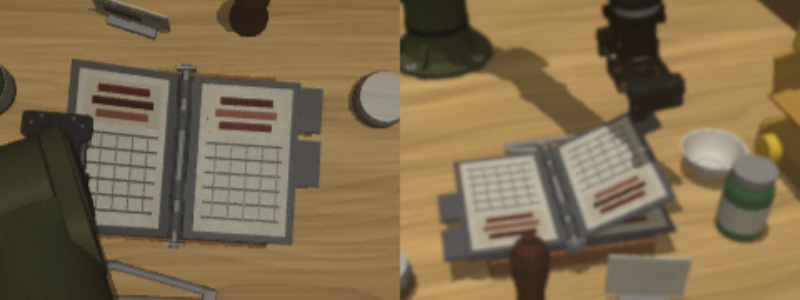

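The leaf hangs at about 155°, upper right in the scene panel near (615,170), with the finger at its tab (640,110). The next sheet shows on the right. Now I'll lead it down.

```bash
python3 -m handwheel '[[0,0.0035,-0.001,0.011,0,-1,0],[0,0.002,0,0.011,0,-1.5,0],[0,0.002,0,0.011,0,-1,0],[0,0.001,0,0.0085,0,-1,0],[0,0.0005,0,0.0085,0,-0.5,0],[0,0.0005,0,0.006,0,-1,0],[0,0,0,0.005,0,-0.5,0],[0,0,0,0,0,0,0]]' && python3 - <<'E'
from h import *
where()
E
python3 -m handwheel '[[0,0,0,0.002,0,0,0],[0,0,0,0.002,0,0,0],[0,0,0,0,0,0,0],[0,0,0,0,0,0,0]]'
```

```text
time: 11.05
position: [0.5022, 0.2618, 0.0568]
tool_rot: [-2.303, -2.134, -0.015]
ft_force: [0.8, 0.5, 0.5]
grip_width: 0.003
grip_force: 0.0
t 11.05 stand xyz [-0.0744  0.1555  0.0568] tilt 0.5 roll 0.3 F [0.8 0.5 0.5] q [-0.85  0.29  0.38  1.87 -0.13  1.   -0.5 ]
time: 11.55
position: [0.5024, 0.2617, 0.0533]
tool_rot: [-2.303, -2.134, -0.016]
ft_force: [-0.3, -0.3, 0.3]
grip_width: 0.007
grip_force: 0.0
```

```bash
for i in 1; do python3 -m handwheel '[[0,0,0,0.002,0,0,0],[0,0,0,0.001,0,0,0],[0,0,0,0,0,0,0]]'; python3 -m handwheel '[[0,0,0,0.001,0,0,0],[0,0,0,0,0,0,0]]';done
```

```text
time: 11.92
position: [0.5026, 0.2618, 0.0509]
tool_rot: [-2.303, -2.134, -0.017]
ft_force: [-2.0, -1.6, 4.8]
grip_width: 0.002
grip_force: 2.6
time: 12.18
position: [0.5026, 0.2619, 0.0508]
tool_rot: [-2.303, -2.134, -0.017]
ft_force: [-3.3, -2.2, 9.5]
grip_width: 0.006
grip_force: 5.4
```

The force rises to 9.5 N with no further travel at z = 50.8 mm, against 50.5 mm expected, so the leaf is on its stop. Backing off straight up.

```bash
python3 -m handwheel '[[0,0,0,-0.005,0,0,0],[0,0,0,-0.02,0,0,0],[0,0,0,-0.04,0,0,0],[0,0,0,-0.05,0,0,0],[0,0,0,-0.05,0,0,0],[0,-0.05,0,-0.02,0,0,0],[0,-0.06,0,0,0,0,0],[0,-0.06,0,0,0,0,0],[0,-0.06,0,0,0,0,0],[0,-0.06,0,0,0,0,0],[0,-0.06,0,0,0,0,0],[0,0,0,0,0,0,0]]' && python3 - <<'E'
from h import *
from bench import ctrl
where();Z={}
im,d=ctrl.get_image("top");c=ctrl.camera_info("top");P=(cloud(dict(d=d,K=c["intrinsics"],R=c["R"],t=c["t"]))-O)@S.as_matrix()
def med(x,y,w=.012):
    q=P[(abs(P[...,0]-x)<w)&(abs(P[...,1]-y)<w)&(P[...,2]<.15)];return (np.median(q[:,2]).round(4),len(q)) if len(q) else None
print("left tab/outer/mid/inner",med(-.07,.167,.008),med(.03,.135),med(.03,.09),med(.03,.04)," right",med(0,-.167,.008),med(.03,-.13),med(.03,-.04))
b=ctrl.get_image("scene")[0][60:240,170:410]
cv2.imwrite("pics/both4.png",cv2.resize(np.hstack([im[120:300,130:370],b]),(800,300)))
E
```

```text
time: 13.68
position: [0.4737, -0.0943, 0.2314]
tool_rot: [-2.314, -2.123, -0.017]
ft_force: [-0.2, 0.5, 0.5]
grip_width: 0.005
grip_force: 0.0
t 13.675 stand xyz [-0.0779 -0.2018  0.2314] tilt 0.5 roll 0.4 F [-0.2  0.5  0.5] q [-0.59 -0.09  0.71  1.86  0.05  1.34  0.02]
left tab/outer/mid/inner (np.float64(0.0509), 57) (np.float64(0.0514), 123) (np.float64(0.0521), 122) (np.float64(0.0519), 124)  right (np.float64(0.0511), 60) (np.float64(0.0516), 123) (np.float64(0.0515), 121)
```

View pics/both4.png

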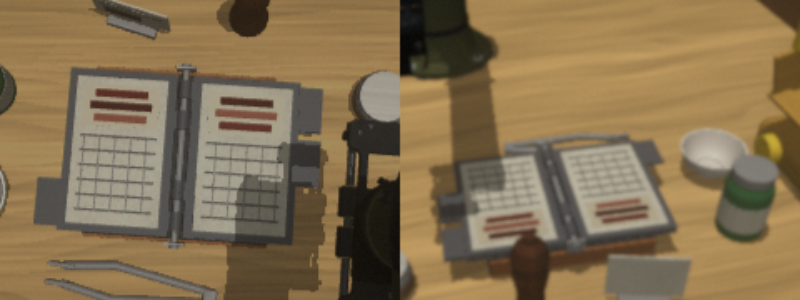

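The leaf lies flat on the left at 51–52 mm, with its tab at (48,200) in the top panel. The next leaf is flat on the right, the stand has not visibly moved, and the robot is clear.

```bash
python3 -c "
from bench import ctrl
print(ctrl.close_job())"
```

```text
the job is handed in; nothing more can be done
None
```

The top leaf is turned and lies flat on the left, the next leaf stayed down, and the job was handed in after about 14 s with the robot clear and the stand not visibly moved.

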